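# Seal camera gear in the closet dry box and start its drier

### The job

Put all the camera gear lying on the shelf (lenses, flash, compact camera, whichever are there) into the open gray dry box, one piece to a compartment, then shut the lid and quarter-turn both wing latches so that they draw the lid tight onto its seal. Only once the box is sealed, lift the guard on the drier at its side, flip the switch over to on (away from the front), and lower the guard again. Leave the other things on the shelf where they are.

Things in the scene. Friction and masses are not known exactly. Their poses are not given: they have to be found in the camera images.
- drybox: gray plastic organizer fixed to the shelf. Origin: centre of the tray's underside; x to its back (hinge), y to its left (drier module), latches at the front (-x). Tray outside 170 (x) x 330 (y) x 90 mm high, walls and floor 5 mm; two full-height dividers make 3 open compartments, centred at y = -107, 0, +107 mm, each 103 (y) x 160 (x) x 85 mm deep. Module: x -55 to 85, y 165 to 249, top at z 72 mm
- lid (a joint): lid angle, rad: 0 fully shut and tight, 1.57 upright, 1.75 the open stop; starts standing open. Damped hinge: stays put above about 1.3; tipped below about 1.0 it sinks shut by its weight in a few seconds (push of 2 to 4 N at its edge). Shut but unlatched it rests on the springy front seal at about 0.017; the latches draw it below 0.008. Latches must be open (0 to 0.3) while it comes down
- lid_hinge (a point): middle of the lid's hinge line, which runs along the box's y axis at the top of the tray's back wall: x = 85 mm, z = 90 mm in the box's frame
- lid_edge (a point): middle of the lid's front edge, on its outer (upper) face, 170 mm from the hinge line. The lid is a flat plate 170 x 330 x 8 mm, its underside in the hinge line's plane; beyond its front edge two ears (50 mm long, 46 mm wide, 100 mm left and right of the middle) carry the latches, so the open lid stands up to 220 mm above its hinge
- cam_left (a joint): turn of the left wing latch, rad, clockwise seen from above: 0 open (wing parallel to the lid's front edge), 1.57 fully turned (wing points to the box's back). With the lid down its tongue runs under a ramp on the tray from about 0.5 on and draws the lid down, tight from about 1.3. It stays where it is left; takes about 0.1 to 0.15 N m
- cam_right (a joint): turn of the right wing latch, just like the left one (also clockwise)
- wing_left (a point): top middle of the left wing, on the latch's turning axis: an upright bar 56 mm long, 12 mm thick, standing from 2 to 30 mm above the lid's outer face. Axis 197 mm from the lid's hinge line and 100 mm left of its middle (at x = -112 mm in the box's frame when shut)
- wing_right (a point): the same for the right wing, 100 mm right of the lid's middle
- guard (a joint): angle of the hinged guard over the drier's switch, rad: 0 down, 1.57 upright, 1.75 fully open; opens upward and back. Light friction hinge: it stays where it is left, about 0.5 N moves it
- guard_hinge (a point): middle of the guard's hinge line, parallel to the box's y axis, at x = 10, y = 207, z = 78 mm in the box's frame. The guard is a hollow aluminium cover on the module's top, 63 mm from hinge to free end, 44 mm wide, its outer top face 33.5 mm above the hinge line when down
- guard_tab (a point): grip point on the guard's tab, a black fin 10 mm thick (along the box's y), 14 mm high, 32 mm long, straight out from the guard's free end and overhanging the module's front; with the guard down the point is 81 mm in front of the hinge line and 19 mm above it (97 mm above the shelf, free space below)
- toggle (a joint): drier switch under the guard, rad: 0 off (leans 0.4 to the front), 0.8 on (leans 0.4 to the back). It stays where it is left; takes about 1 to 2 N at its tip
- toggle_tip (a point): tip of the switch's bat, a steel rod 9 mm thick and 30 mm long from its pivot at x = -22, y = 207, z = 72 mm in the box's frame (on the module's top)
- lens_short: black camera lens, an upright cylinder 56 mm across and 55 mm tall, 0.25 kg; origin at the centre of its underside, z up its axis
- lens_long: black camera lens, an upright cylinder 56 mm across and 80 mm tall, 0.35 kg; origin at the centre of its underside, z up its axis
- flash: black flash unit lying flat, a block 105 (x) x 50 (y) x 40 mm high, 0.28 kg; origin at the centre of its underside
- camera: silver compact camera lying on its back, a block 98 (x) x 58 (y) x 30 mm high with a round lens (42 mm across, 12 mm high) on top, 0.25 kg; origin at the centre of its underside
- lint_brush: stainless steel lint brush lying flat, 195 mm long; leave alone
- bowl: green ceramic catchall bowl, 110 mm across, 42 mm high; leave alone
- jar: amber glass jar with a twist cap, 68 mm across, 95 mm tall; leave alone
- polish_tin: flat steel shoe-polish tin, 54 mm across, 22 mm high, standing among the gear; leave alone
- glasses_case: brown rounded glasses case, 155 x 62 x 42 mm; leave alone
- watch_box: dark wooden watch box, 100 x 110 x 69 mm; leave alone

How it is judged:
On the way, in this order (a step that is already met when the one before it is completed fails the run):
1. every piece of gear lies in the tray, each in its own compartment (x of lens_short in the frame of drybox between -0.084 and 0.084 m and y of lens_short in the frame of drybox between -0.164 and 0.164 m and z of lens_short in the frame of drybox between 0 and 0.09 m and linear speed of each of lens_short, lens_long, flash, camera below 0.05 m/s and x of lens_long in the frame of drybox between -0.084 and 0.084 m and y of lens_long in the frame of drybox between -0.164 and 0.164 m and z of lens_long in the frame of drybox between 0 and 0.09 m and x of flash in the frame of drybox between -0.084 and 0.084 m and y of flash in the frame of drybox between -0.164 and 0.164 m and z of flash in the frame of drybox between 0 and 0.09 m and x of camera in the frame of drybox between -0.084 and 0.084 m and y of camera in the frame of drybox between -0.164 and 0.164 m and z of camera in the frame of drybox between 0 and 0.09 m and ((y of lens_short in the frame of drybox below -0.0535 m and y of lens_long in the frame of drybox above -0.0535 m) or (y of lens_long in the frame of drybox below -0.0535 m and y of lens_short in the frame of drybox above -0.0535 m) or (y of lens_short in the frame of drybox below 0.0535 m and y of lens_long in the frame of drybox above 0.0535 m) or (y of lens_long in the frame of drybox below 0.0535 m and y of lens_short in the frame of drybox above 0.0535 m)) and ((y of lens_short in the frame of drybox below -0.0535 m and y of flash in the frame of drybox above -0.0535 m) or (y of flash in the frame of drybox below -0.0535 m and y of lens_short in the frame of drybox above -0.0535 m) or (y of lens_short in the frame of drybox below 0.0535 m and y of flash in the frame of drybox above 0.0535 m) or (y of flash in the frame of drybox below 0.0535 m and y of lens_short in the frame of drybox above 0.0535 m)) and ((y of lens_short in the frame of drybox below -0.0535 m and y of camera in the frame of drybox above -0.0535 m) or (y of camera in the frame of drybox below -0.0535 m and y of lens_short in the frame of drybox above -0.0535 m) or (y of lens_short in the frame of drybox below 0.0535 m and y of camera in the frame of drybox above 0.0535 m) or (y of camera in the frame of drybox below 0.0535 m and y of lens_short in the frame of drybox above 0.0535 m)) and ((y of lens_long in the frame of drybox below -0.0535 m and y of flash in the frame of drybox above -0.0535 m) or (y of flash in the frame of drybox below -0.0535 m and y of lens_long in the frame of drybox above -0.0535 m) or (y of lens_long in the frame of drybox below 0.0535 m and y of flash in the frame of drybox above 0.0535 m) or (y of flash in the frame of drybox below 0.0535 m and y of lens_long in the frame of drybox above 0.0535 m)) and ((y of lens_long in the frame of drybox below -0.0535 m and y of camera in the frame of drybox above -0.0535 m) or (y of camera in the frame of drybox below -0.0535 m and y of lens_long in the frame of drybox above -0.0535 m) or (y of lens_long in the frame of drybox below 0.0535 m and y of camera in the frame of drybox above 0.0535 m) or (y of camera in the frame of drybox below 0.0535 m and y of lens_long in the frame of drybox above 0.0535 m)) and ((y of flash in the frame of drybox below -0.0535 m and y of camera in the frame of drybox above -0.0535 m) or (y of camera in the frame of drybox below -0.0535 m and y of flash in the frame of drybox above -0.0535 m) or (y of flash in the frame of drybox below 0.0535 m and y of camera in the frame of drybox above 0.0535 m) or (y of camera in the frame of drybox below 0.0535 m and y of flash in the frame of drybox above 0.0535 m)) and value of joint lid above 0.3 rad), for 0.3 s.
2. lid drawn tight on its seal, both latches quarter-turned (value of joint each of cam_left, cam_right above 1.3 rad and value of joint lid below 0.008 rad), for 0.3 s.
3. guard lifted (all of step 2 and value of joint guard above 1 rad), for 0.2 s.
4. switch flipped on under the lifted guard (all of step 2 and value of joint each of toggle, guard above 0.6 rad), for 0.2 s.
5. guard lowered over the switch (value of joint guard below 0.1 rad and value of joint toggle above 0.6 rad), for 0.2 s.
At the end, for the whole second after the job is handed in: Every piece of gear present lies at rest inside the tray, one to a compartment; both latches are turned at least 1.3 rad and the lid is drawn tight (below 0.008 rad, about 1.4 mm at its front edge); the switch is on (above 0.6 rad) and the guard is down over it (below 0.1 rad) (all of step 2 and all of step 5 and x of lens_short in the frame of drybox between -0.084 and 0.084 m and y of lens_short in the frame of drybox between -0.164 and 0.164 m and z of lens_short in the frame of drybox between 0 and 0.09 m and linear speed of each of lens_short, lens_long, flash, camera below 0.05 m/s and x of lens_long in the frame of drybox between -0.084 and 0.084 m and y of lens_long in the frame of drybox between -0.164 and 0.164 m and z of lens_long in the frame of drybox between 0 and 0.09 m and x of flash in the frame of drybox between -0.084 and 0.084 m and y of flash in the frame of drybox between -0.164 and 0.164 m and z of flash in the frame of drybox between 0 and 0.09 m and x of camera in the frame of drybox between -0.084 and 0.084 m and y of camera in the frame of drybox between -0.164 and 0.164 m and z of camera in the frame of drybox between 0 and 0.09 m and ((y of lens_short in the frame of drybox below -0.0535 m and y of lens_long in the frame of drybox above -0.0535 m) or (y of lens_long in the frame of drybox below -0.0535 m and y of lens_short in the frame of drybox above -0.0535 m) or (y of lens_short in the frame of drybox below 0.0535 m and y of lens_long in the frame of drybox above 0.0535 m) or (y of lens_long in the frame of drybox below 0.0535 m and y of lens_short in the frame of drybox above 0.0535 m)) and ((y of lens_short in the frame of drybox below -0.0535 m and y of flash in the frame of drybox above -0.0535 m) or (y of flash in the frame of drybox below -0.0535 m and y of lens_short in the frame of drybox above -0.0535 m) or (y of lens_short in the frame of drybox below 0.0535 m and y of flash in the frame of drybox above 0.0535 m) or (y of flash in the frame of drybox below 0.0535 m and y of lens_short in the frame of drybox above 0.0535 m)) and ((y of lens_short in the frame of drybox below -0.0535 m and y of camera in the frame of drybox above -0.0535 m) or (y of camera in the frame of drybox below -0.0535 m and y of lens_short in the frame of drybox above -0.0535 m) or (y of lens_short in the frame of drybox below 0.0535 m and y of camera in the frame of drybox above 0.0535 m) or (y of camera in the frame of drybox below 0.0535 m and y of lens_short in the frame of drybox above 0.0535 m)) and ((y of lens_long in the frame of drybox below -0.0535 m and y of flash in the frame of drybox above -0.0535 m) or (y of flash in the frame of drybox below -0.0535 m and y of lens_long in the frame of drybox above -0.0535 m) or (y of lens_long in the frame of drybox below 0.0535 m and y of flash in the frame of drybox above 0.0535 m) or (y of flash in the frame of drybox below 0.0535 m and y of lens_long in the frame of drybox above 0.0535 m)) and ((y of lens_long in the frame of drybox below -0.0535 m and y of camera in the frame of drybox above -0.0535 m) or (y of camera in the frame of drybox below -0.0535 m and y of lens_long in the frame of drybox above -0.0535 m) or (y of lens_long in the frame of drybox below 0.0535 m and y of camera in the frame of drybox above 0.0535 m) or (y of camera in the frame of drybox below 0.0535 m and y of lens_long in the frame of drybox above 0.0535 m)) and ((y of flash in the frame of drybox below -0.0535 m and y of camera in the frame of drybox above -0.0535 m) or (y of camera in the frame of drybox below -0.0535 m and y of flash in the frame of drybox above -0.0535 m) or (y of flash in the frame of drybox below 0.0535 m and y of camera in the frame of drybox above 0.0535 m) or (y of camera in the frame of drybox below 0.0535 m and y of flash in the frame of drybox above 0.0535 m))); the robot touches nothing.
It fails at once if a bystander is shoved more than 40 mm from its place (distance of any of lint_brush, bowl, jar, polish_tin, glasses_case, watch_box from where it was at the start of the episode above 0.04 m).
It fails at once if the switch is turned on while the lid is still raised (value of joint toggle above 0.6 rad and value of joint lid above 0.03 rad).
Of lens_short, lens_long, flash, camera only 2 to 3 are there at a start; the rules pass over those that are not, and their reading is None.
At some moment in a run one of lens_short, lens_long, flash, camera may be knocked a few centimetres aside while the robot is not near it.
Once in a run the grip may slacken for a moment while it holds something.
It also fails if it takes over 208 s, if anything falls off the work surface, if the arm or the gripper's body presses on something with over 40 N, if the wrist force passes 120 N, or if a joint passes its speed limit or range.

### The arm

A 6-joint arm with a two-finger parallel gripper is mounted at the origin on the work surface. World frame = base frame: x ahead of the robot, y to its left, z up, the work surface at z = 0. Lengths are in m, angles in rad, forces in N, time in s.
With the tool pointing down it reaches from about 0.35 to 0.875 m from the base axis. Payload 4.2 kg.
Tool frame: the origin (TCP) lies at the very end of the fingers, on their centre line; the grasp point (between the pads) lies 19 mm behind it; z points along the fingers, y is the line along which they close (so a half turn about z gives the same grasp; the last joint's range is limited). The gripper opens to 87 mm and grips with 3 to 60 N. Pads are 19 mm wide; open, the fingers measure 117 mm over their backs; the gripper's body (75 mm by 190 mm) begins 51 mm behind the grasp point.
Start: joints at [1.6, 0.385, 0.008, 0, -1.194, -0.259], TCP at [0.142, 0.609, 0.223] pointing down, gripper open.
Joint ranges: [-3.14, 3.14], [-1.21, 2.06], [-1.07, 1.41], [-3.16, 2.05], [-2.99, -0.16], [-3.1, 3.1]. Speed limits (rad/s): [2.79, 2.79, 3.14, 3.14, 3.14, 3.14].

### API

Orientations are given as a rotation vector (axis times angle).
In Python, from station import bot gives the robot as it stands.
- The arm moves only by the tool arm_command, never from a script. Its argument "moves" is text: rows parted by semicolons, each of 7 numbers parted by spaces: the closure in counts, from 0 (fully open) to 255 (shut), then the shift along the world's x, y, z in cm, then the turn, a rotation vector about the world's x, y, z in degrees. A call has 1 to 8 rows; each row is the pose to reach, as a shift and turn from the pose commanded when the call began; what a row does not reach only later rows make up. A row lasts 1/10 s, in which the tool goes at most 50 mm and 8.59 degrees, less where a joint would pass 70% of its speed; a pose out of reach is approached as far as the arm can. A call with a gripper value outside its range is refused whole. The fingers move at their own pace and stop on an object; "grip_force" is the grip in N (left out, the last holds). Time passes only in rows, so rows that repeat a pose let the fingers close. It gives the time, the measured TCP pose, the force, the opening and the grip force at its end, in the units of the state.
- bot.state(): the state, without advancing time (a new reading comes with each control period).
- bot.read_camera(name): name is "side" or "top"; returns the picture (384x512x3 uint8, red, green, blue); there is no depth.
- bot.camera_params(name): a dict with "camera_matrix" (3x3 intrinsics, pixels), "distortion" ([k1, k2, p1, p2, k3] as OpenCV has them; the pictures are not rectified), "R" (3x3) and "t" (3): a world point X has camera coordinates R X + t. Camera axes: x right, y down, z forward; pixel columns grow to the right and rows downward; lengths in m; the calibration is good to about 2 mm. A picture is of the moment at which its call begins. camera_params takes no time and is no camera call.
- bot.hand_in(): hands the job in; it is judged then, once.
The state is a dict: "time_s": time; "qpos": joint angles; "joint_velocities": joint speeds; "effort": joint torques, N m; "ee_pos": TCP position; "tcp_rot": TCP orientation; "contact_force": force on the tool from outside, world axes, zero at the start; "wrist_torque": the same for the moment, N m; "gripper_width": finger opening in m; "gripper_force": force on a finger pad.
Only numpy, scipy, OpenCV 4.12 (cv2) and the standard library are available. Lean on these libraries where they do the work, as an engineer would, in place of code of your own. Each camera call takes 0.05 s, during which the arm holds its last target. There are 200 camera calls.

## Working session

There is one attempt and no reset: what is moved stays moved. The work goes in short steps, Python scripts to look and compute and a tool call to move; the robot and the scene stay as the last step left them, time stands still between calls to the robot, and variables do not carry over. Pictures are saved under pics/ and viewed, at most 14 in all, crops included, and the job is handed in when it is done.

Besides the shell and the picture viewer there is one more tool, called after ">>>" as name(argument=value, ...) on one line, values as JSON. arm_command: Moves the arm, as the interface text tells. Its arguments: {"type":"object","properties":{"moves":{"type":"string"},"grip_force":{"type":"number"}},"required":["moves"]}

```bash
ls; mkdir -p pics; cat > h.py <<'E'
import numpy as np, cv2
from station import bot
def grab(n,f=None):
    im=bot.read_camera(n)
    if f: cv2.imwrite('pics/'+f,cv2.cvtColor(im,cv2.COLOR_RGB2BGR))
    return im
def P(n):
    p=bot.camera_params(n); return [np.array(p[k],float) for k in("camera_matrix","distortion","R","t")]
def ray(n,uv):
    K,d,R,t=P(n); u=cv2.undistortPoints(np.array(uv,float).reshape(-1,1,2),K,d).reshape(-1,2)
    return -R.T@t, np.c_[u,np.ones(len(u))]@R
def onz(n,uv,z):
    c,D=ray(n,uv); return c+D*((z-c[2])/D[:,2])[:,None]
def proj(n,X):
    K,d,R,t=P(n); return cv2.projectPoints(np.array(X,float).reshape(-1,1,3),cv2.Rodrigues(R)[0],t,K,d)[0].reshape(-1,2)
E
python3 - <<'E'
from h import *
a=grab("top","t0.png");b=grab("side","s0.png")
for n in("top","side"):
    K,d,R,t=P(n);print(n,K[0,0],d.round(3),(-R.T@t).round(3),R.round(2).tolist())
s=bot.state();print(s)
E
```

```text
pics
top 459.4461109251299 [0.043 0.    0.    0.    0.   ] [0.374 0.017 1.558] [[-0.0, -1.0, 0.01], [-0.99, 0.0, -0.11], [0.11, -0.01, -0.99]]
side 448.95150314524477 [-0.037  0.     0.     0.     0.   ] [ 0.089 -0.679  1.07 ] [[0.85, -0.52, 0.01], [-0.39, -0.65, -0.66], [0.35, 0.55, -0.75]]
{'time_s': 0.1, 'qpos': array([ 1.59961056e+00,  3.85535655e-01,  6.79135830e-03, -3.98569706e-04,
       -1.19400223e+00, -2.58640252e-01]), 'joint_velocities': array([ 1.09510585e-03, -1.34067234e-03,  3.60808733e-03,  1.78024538e-03,
       -6.56512154e-04,  8.10644445e-05]), 'effort': array([-5.34758158e-07, -3.91690135e+01,  1.87935448e+01,  4.23180789e+00,
        1.35165479e-02, -6.88220007e-05]), 'ee_pos': array([0.14222682, 0.60806946, 0.22155189]), 'tcp_rot': array([ 3.11887656e+00, -3.60217736e-01, -1.37066818e-04]), 'contact_force': array([-0.16602796,  0.07870744,  0.62218647]), 'wrist_torque': array([ 0.03787504, -0.04459237,  0.00952279]), 'gripper_force': 0.0, 'gripper_width': 0.08668980501637609}
```

View pics/t0.png

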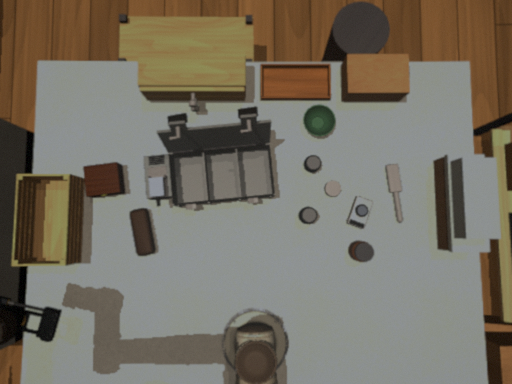

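View pics/s0.png

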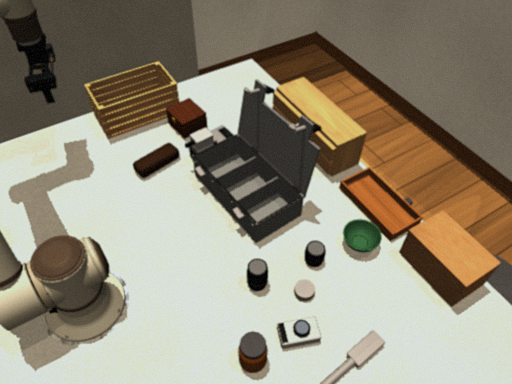

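Top: the tray is near (222,176) and the module at (157,180). The gear is a lens at (313,163), a lens at (308,215) and the camera at (360,212). The tin is at (332,188) and the jar at (361,251). Side: the lenses are at (258,273) and (315,253), and the camera at (299,331). I'll enlarge these for measuring.

```bash
python3 - <<'E'
from h import *
a=cv2.imread('pics/t0.png');b=cv2.imread('pics/s0.png')
c=cv2.resize(a[100:270,135:385],None,fx=3.2,fy=3.2,interpolation=cv2.INTER_CUBIC)
c=np.clip(c.astype(float)*1.3,0,255).astype('uint8');cv2.imwrite('pics/t0c.png',c)
g=cv2.cvtColor(a,cv2.COLOR_BGR2GRAY);
roi=np.zeros_like(g);roi[140:270,285:385]=1
m=((g<105)&(roi>0)).astype('uint8')
n,l,s,ce=cv2.connectedComponentsWithStats(m)
for i in range(1,n):
    if s[i,4]>30: print('top',s[i],ce[i].round(1))
g=cv2.cvtColor(b,cv2.COLOR_BGR2GRAY)
roi=np.zeros_like(g);roi[235:380,230:335]=1
m=((g<95)&(roi>0)).astype('uint8')
n,l,s,ce=cv2.connectedComponentsWithStats(m)
for i in range(1,n):
    if s[i,4]>30: print('side',s[i],ce[i].round(1))
E
```

```text
top [303 155  19  19 263] [312.3 163.7]
top [346 197  19  32 139] [354.1 218.7]
top [355 204  14  13 138] [361.2 210. ]
top [298 207  21  17 280] [307.9 215.2]
top [348 241  26  21 437] [360.4 250.9]
side [249 235  20   8  87] [257.5 237.3]
side [305 242  20  26 271] [313.5 257.6]
side [247 260  21  32 381] [256.8 279. ]
side [295 292  19   9  58] [303.5 297.6]
side [294 320  16  18 104] [301.3 329.8]
side [278 323  10  20 116] [282.1 332.6]
side [239 332  28  41 945] [252.5 352.6]
side [281 339  39  10 119] [300.3 343.4]
```

View pics/t0c.png

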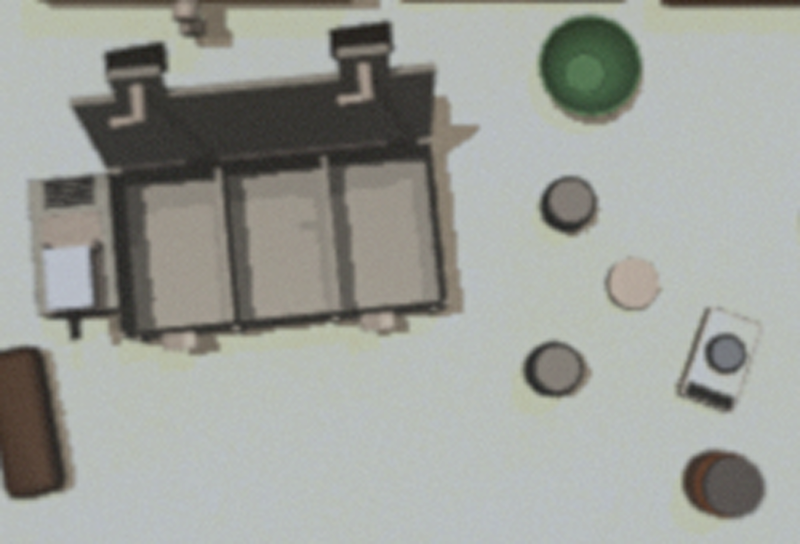

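The crop shows all four tray rim corners, the lens tops at (571,201) and (560,367), and the camera's face and lens at (726,352). Next I'll convert these to world points and check the sizes.

```bash
python3 - <<'E'
from h import *
f=lambda L:(np.array(L,float)+.5)/3.2-.5+[135,100]
r=onz("top",f([(446,308),(432,150),(108,172),(122,338)]),.09);print('tray FR BR BL FL',r.round(4).tolist(),r.mean(0).round(4))
print('sides',[np.linalg.norm(r[i]-r[i-1]).round(4) for i in range(4)])
print('short',onz("top",f([(571,201)]),.055).round(4));print('long',onz("top",f([(560,367)]),.08).round(4))
c=onz("top",f([(711,308),(763,325),(733,410),(680,393)]),.03);print('cam',c.round(4).tolist(),c.mean(0).round(4),[np.linalg.norm(c[i]-c[i-1]).round(4) for i in range(4)])
print('camlens',onz("top",f([(726,352)]),.042).round(4))
print('tin',onz("top",f([(634,283)]),.022).round(4))
print('module front corners + tab',onz("top",f([(40,312),(32,180)]),.072).round(4),onz("top",f([(75,325)]),.097).round(4))
# two-view for lens tops
b=cv2.imread('pics/s0.png')
c=cv2.resize(b[80:370,170:360],None,fx=2.05,fy=2.05,interpolation=cv2.INTER_CUBIC);cv2.imwrite('pics/s0c.png',np.clip(c*1.4,0,255).astype('uint8'))
for nm,X in dict(short=[.0,0,0]).items(): pass
E
```

```text
tray FR BR BL FL [[0.4732, -0.0608, 0.09], [0.6333, -0.0477, 0.09], [0.611, 0.2788, 0.09], [0.4439, 0.262, 0.09]] [0.5404 0.1081 0.09  ]
sides [np.float64(0.3242), np.float64(0.1606), np.float64(0.3273), np.float64(0.1679)]
short [[ 0.586  -0.1924  0.055 ]]
long [[ 0.4145 -0.1752  0.08  ]]
cam [[0.477, -0.3397, 0.03], [0.4593, -0.3931, 0.03], [0.3715, -0.3595, 0.03], [0.389, -0.3053, 0.03]] [ 0.4242 -0.3494  0.03  ] [np.float64(0.0945), np.float64(0.0563), np.float64(0.0939), np.float64(0.0569)]
camlens [[ 0.4308 -0.3511  0.042 ]]
tin [[ 0.5038 -0.2617  0.022 ]]
module front corners + tab [[0.4711 0.3478 0.072 ]
 [0.6056 0.3589 0.072 ]] [[0.4565 0.3075 0.097 ]]
```

View pics/s0c.png

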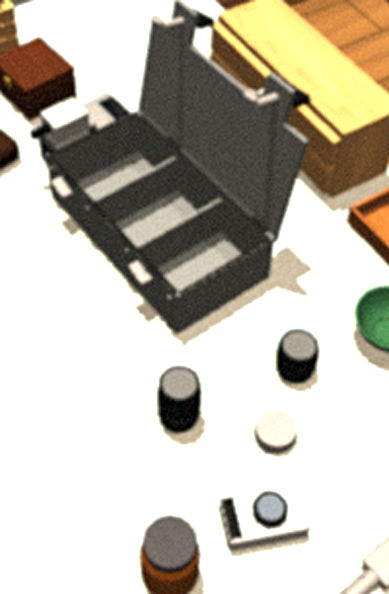

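Side crop: lens tops are at (299,345) and (181,385), the camera lens at (271,508), and the front-right tray corner at about (178,318). The heights fit: the lens at (181,385) is the long one. I'll cross-check with the second view.

```bash
cat >> h.py <<'E'
def tri(ut,us):
    A=np.zeros((3,3));b=np.zeros(3)
    for n,u in(("top",ut),("side",us)):
        c,D=ray(n,[u]);d=D[0]/np.linalg.norm(D[0]);M=np.eye(3)-np.outer(d,d);A+=M;b+=M@c
    return np.linalg.solve(A,b)
E
python3 - <<'E'
from h import *
f=lambda L:(np.array(L,float)+.5)/3.2-.5+[135,100]
g=lambda L:(np.array(L,float)+.5)/2.05-.5+[170,80]
for n,a,b in(('short',(571,201),(299,345)),('long',(560,367),(181,385)),('camlens',(726,352),(271,508)),('tin',(634,283),(276,430))):
    print(n,tri(f(a),g(b)).round(4), onz("side",[g(b)],{'short':.055,'long':.08,'camlens':.042,'tin':.022}[n]).round(4))
# box model check: reproject
th=np.radians(4.9)
for c in [(.5405,.108)]:
    ct,st=np.cos(th),np.sin(th)
    W=lambda x,y,z:(c[0]+ct*x-st*y,c[1]+st*x+ct*y,z)
    pts=[W(-.085,-.165,.09),W(.085,-.165,.09),W(.085,.165,.09),W(-.085,.165,.09),W(-.055,.249,.072),W(.085,.249,.072),W(-.071,.207,.097)]
    print(np.array(pts).round(4).tolist())
    a=cv2.imread('pics/t0.png');b=cv2.imread('pics/s0.png')
    A=cv2.resize(a[100:270,135:385],None,fx=3.2,fy=3.2,interpolation=cv2.INTER_CUBIC)[:,:480]
    B=cv2.resize(b[80:260,170:320],None,fx=3,fy=3,interpolation=cv2.INTER_CUBIC)
    for p in (proj("top",pts)-[135,100]+.5)*3.2-.5: cv2.circle(A,tuple(p.round().astype(int).tolist()),2,(0,0,255),-1)
    for p in (proj("side",pts)-[170,80]+.5)*3-.5: cv2.circle(B,tuple(p.round().astype(int).tolist()),2,(0,0,255),-1)
    A=cv2.copyMakeBorder(A[:540,:350],0,0,0,0,0); B=B[:540,:450]
    O=np.clip(np.hstack([A,cv2.copyMakeBorder(B,0,540-B.shape[0] if B.shape[0]<540 else 0,0,0,0)[:A.shape[0]]])*1.4,0,255).astype('uint8') if A.shape[0]<=540 else None
    if O is None: A=A[:540];O=np.clip(np.hstack([A,B])*1.4,0,255).astype('uint8')
    cv2.imwrite('pics/box.png',O)
E
```

```text
short [ 0.5859 -0.1924  0.0536] [[ 0.5848 -0.1929  0.055 ]]
long [ 0.4139 -0.1754  0.0765] [[ 0.412  -0.1768  0.08  ]]
camlens [ 0.4304 -0.3523  0.0355] [[ 0.4276 -0.354   0.042 ]]
tin [ 0.5038 -0.2628  0.0133] [[ 0.4995 -0.2659  0.022 ]]
[[0.4699, -0.0637, 0.09], [0.6393, -0.0491, 0.09], [0.6111, 0.2797, 0.09], [0.4417, 0.2651, 0.09], [0.4644, 0.3514, 0.072], [0.6039, 0.3634, 0.072], [0.4521, 0.3082, 0.097]]
```

View pics/box.png

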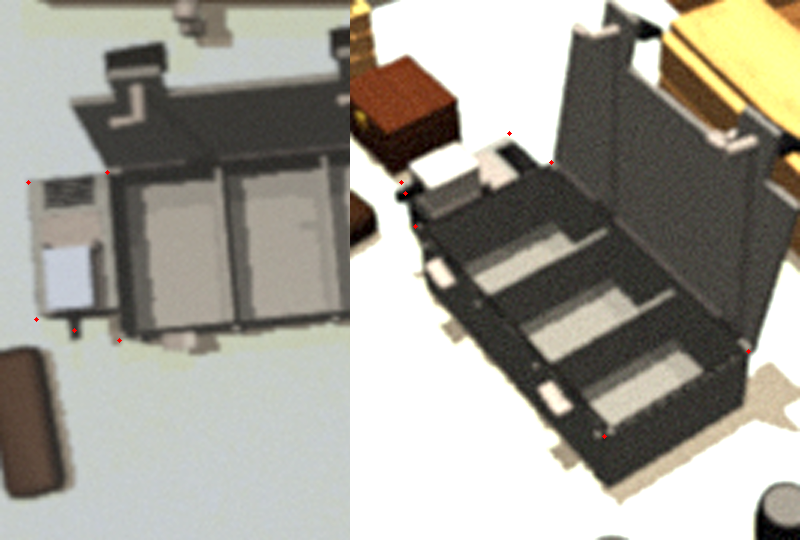

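>>> arm_command(moves="0 28 -28 3 0 0 0;0 28 -28 3 0 0 0;0 28 -28 3 0 0 0;0 28 -28 3 0 0 0;0 28 -28 3 0 0 0;0 28 -28 3 0 0 0;0 28 -28 3 0 0 0;0 28 -28 3 0 0 0", grip_force=30)

```text
time_s: 0.9
ee_pos: [0.4233, 0.3266, 0.2526]
tcp_rot: [3.121, -0.36, -0.001]
contact_force: [1.2, 0.2, -0.4]
gripper_width: 0.0869
gripper_force: 0.0
```

>>> arm_command(moves="0 0 -40 0 0 0 0;0 0 -40 0 0 0 0;0 0 -40 0 0 0 0;0 0 -40 0 0 0 0;0 0 -40 0 0 0 0;0 0 -40 0 0 0 0;0 0 -40 0 0 0 0;0 0 -40 0 0 0 0")

```text
time_s: 1.7
ee_pos: [0.4216, -0.0733, 0.2526]
tcp_rot: [-3.121, 0.359, -0.0]
contact_force: [1.1, -0.3, -0.1]
gripper_width: 0.0871
gripper_force: 0.0
```

```bash
python3 - <<'E'
from h import *
f=lambda L:(np.array(L,float)+.5)/3.2-.5+[135,100]
print('jar',onz("top",f([(732,484)]),.095).round(4))
s=bot.state();print(s['time_s'],s['ee_pos'],s['tcp_rot'],s['qpos'])
E
```

```text
jar [[ 0.2994 -0.3403  0.095 ]]
1.7 [ 0.42159104 -0.07330546  0.25258926] [-3.12070341e+00  3.59252674e-01 -4.65820226e-04] [ 2.10423689e-01  1.64013703e-02 -3.88981924e-01 -1.84509068e-04
 -1.16504295e+00  1.13121623e+00]
```

>>> arm_command(moves="0 0.2 -27.6 -10 0 0 -8;0 0.2 -27.6 -10 0 0 -8;0 0.2 -27.6 -10 0 0 -8;0 0.2 -27.6 -10 0 0 -8;0 0.2 -27.6 -10 0 0 -8;0 0.2 -27.6 -10 0 0 -8;0 0.2 -27.6 -10 0 0 -8")

```text
time_s: 2.4
ee_pos: [0.4225, -0.3506, 0.149]
tcp_rot: [-3.085, 0.586, 0.009]
contact_force: [-0.9, 0.4, -0.4]
gripper_width: 0.087
gripper_force: 0.0
```

```bash
python3 - <<'E'
from h import *
a=grab("top","t1.png");b=grab("side","s1.png")
s=bot.state();print(s['ee_pos'],s['tcp_rot'])
A=cv2.resize(a[140:270,280:400],None,fx=3.3,fy=3.3);B=cv2.resize(b[230:360,230:350],None,fx=3.3,fy=3.3)
cv2.imwrite('pics/c1.png',cv2.cvtColor(np.hstack([A,B]),cv2.COLOR_RGB2BGR))
E
```

```text
[ 0.42341307 -0.34792905  0.15134318] [-3.08674263  0.58029275  0.0040603 ]
```

View pics/c1.png

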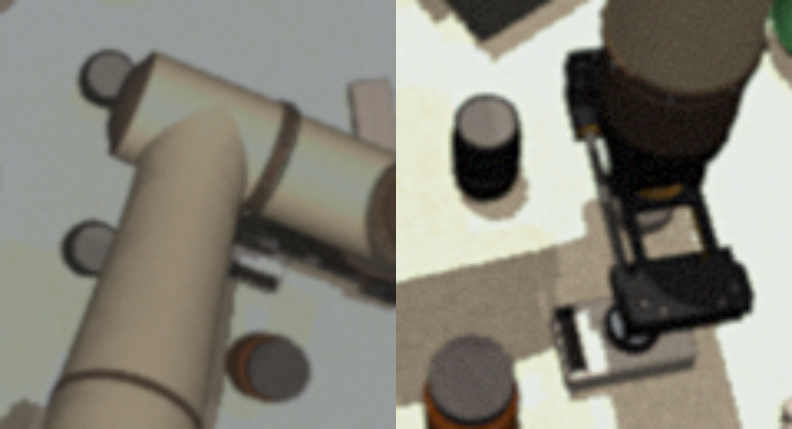

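Camera lens in the side view is still at about (301,330), so it hasn't moved, and the gripper is above it. I'll go down and grasp.

>>> arm_command(moves="0 0 0 -4.8 0 0 0;0 0 0 -9.6 0 0 0;0 0 0 -12.5 0 0 0;0 0 0 -14.4 0 0 0;0 0 0 -14.4 0 0 0;255 0 0 -14.4 0 0 0;255 0 0 -14.4 0 0 0;255 0 0 -14.4 0 0 0")

```text
time_s: 3.3
ee_pos: [0.4255, -0.3476, 0.0103]
tcp_rot: [3.088, -0.576, 0.005]
contact_force: [0.1, 0.5, -0.4]
gripper_width: 0.0707
gripper_force: 0.0
```

>>> arm_command(moves="255 0 0 0 0 0 0;255 0 0 0 0 0 0;255 0 0 0 0 0 0;255 0 0 0 0 0 0;255 0 0 3 0 0 0;255 0 0 6 0 0 0;255 0 0 6 0 0 0")

```text
time_s: 4.0
ee_pos: [0.4267, -0.3486, 0.072]
tcp_rot: [3.086, -0.576, 0.012]
contact_force: [0.7, 0.0, -1.0]
gripper_width: 0.0577
gripper_force: 30.0
```

>>> arm_command(moves="255 0 0 5 0 0 0;255 0 3 9 0 0 6;255 3 8 10 0 0 12;255 5 13 10 0 0 19;255 7 18 10 0 0 26;255 8 23 10 0 0 26;255 10 28 10 0 0 26;255 11.4 32 10 0 0 26")

```text
time_s: 4.8
ee_pos: [0.5329, -0.038, 0.167]
tcp_rot: [-3.138, -0.132, 0.005]
contact_force: [0.6, 0.7, -2.6]
gripper_width: 0.0576
gripper_force: 30.0
```

>>> arm_command(moves="255 0 2.9 0 0 0 0;255 0 2.9 0 0 0 0;255 0 2.9 0 0 0 0")

```text
time_s: 5.1
ee_pos: [0.5327, -0.0105, 0.1669]
tcp_rot: [-3.139, -0.134, 0.005]
contact_force: [-0.8, -0.8, -2.3]
gripper_width: 0.0576
gripper_force: 30.0
```

```bash
python3 - <<'E'
from h import *
a=grab("top","t2.png");b=grab("side","s2.png")
s=bot.state();print(s['ee_pos'],s['tcp_rot'],s['gripper_width'])
A=cv2.resize(a[100:240,140:340],None,fx=2.5,fy=2.5);B=cv2.resize(b[90:330,190:310],None,fx=2,fy=2)[:350]
cv2.imwrite('pics/c2.png',cv2.cvtColor(np.hstack([A,B]),cv2.COLOR_RGB2BGR))
E
```

```text
[ 0.53297594 -0.0118037   0.16756247] [ 3.13876234  0.13091414 -0.00342207] 0.057822216556830855
```

View pics/c2.png

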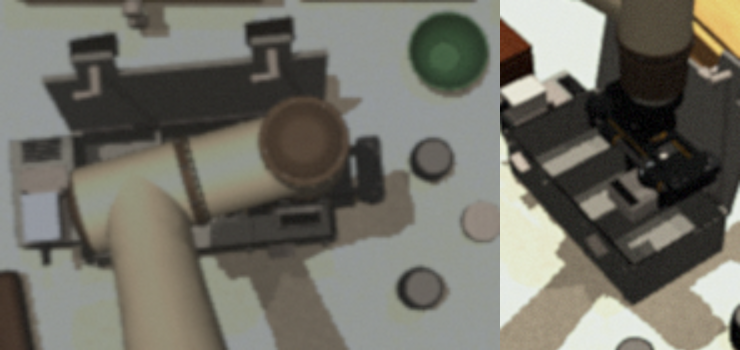

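>>> arm_command(moves="255 0.7 1.1 0 0 0 0;255 0.7 1.1 -4 0 0 0;255 0.7 1.1 -8 0 0 0;255 0.7 1.1 -11 0 0 0;255 0.7 1.1 -13 0 0 0;255 0.7 1.1 -14 0 0 0;255 0.7 1.1 -14 0 0 0;255 0.7 1.1 -14 0 0 0")

```text
time_s: 6.0
ee_pos: [0.5419, -0.0002, 0.0294]
tcp_rot: [-3.139, -0.132, -0.003]
contact_force: [0.1, 0.3, -3.0]
gripper_width: 0.0578
gripper_force: 30.0
```

>>> arm_command(moves="62 0 0 0 0 0 0;62 0 0 0 0 0 0;62 0 0 0 0 0 0;62 0 0 0 0 0 0;62 0 0 4 0 0 0;62 0 0 8 0 0 0;62 0 0 12 0 0 0;62 0 0 14 0 0 0")

```text
time_s: 6.8
ee_pos: [0.5426, 0.0001, 0.1729]
tcp_rot: [-3.138, -0.134, -0.011]
contact_force: [-0.6, 0.1, 0.3]
gripper_width: 0.0659
gripper_force: 0.0
```

>>> arm_command(moves="0 0 0 0 0 0 -8;0 -3 -5 0 0 0 -16;0 -6 -9 0 0 0 -24;0 -9 -13 0 0 0 -32;0 -12.9 -17.6 0 0 0 -40;0 -12.9 -17.6 0 0 0 -48;0 -12.9 -17.6 0 0 0 -56;0 -12.9 -17.6 0 0 0 -64")

```text
time_s: 7.6
ee_pos: [0.4112, -0.1769, 0.169]
tcp_rot: [-2.726, 1.561, -0.002]
contact_force: [-1.0, 0.5, -0.2]
gripper_width: 0.0868
gripper_force: 0.0
```

>>> arm_command(moves="0 0 0 0 0 0 -8;0 0 0 0 0 0 -16;0 0 0 0 0 0 -24;0 0 0 0 0 0 -26;0 0 0 0 0 0 -26")

```text
time_s: 8.1
ee_pos: [0.4118, -0.1762, 0.1688]
tcp_rot: [-2.313, 2.125, -0.001]
contact_force: [-0.1, -0.2, 0.3]
gripper_width: 0.0866
gripper_force: 0.0
```

```bash
python3 - <<'E'
from h import *
a=grab("top","t3.png");b=grab("side","s3.png")
s=bot.state();print(s['ee_pos'],s['tcp_rot'],s['gripper_width'])
A=cv2.resize(a[130:260,160:360],None,fx=2.5,fy=2.5);B=cv2.resize(b[150:350,190:340],None,fx=2,fy=2)[:325]
B=cv2.copyMakeBorder(B,0,325-B.shape[0],0,0,0) if B.shape[0]<325 else B
cv2.imwrite('pics/c3.png',cv2.cvtColor(np.hstack([A,B]),cv2.COLOR_RGB2BGR))
E
```

```text
[ 0.41181984 -0.17618126  0.16874686] [-2.31386867e+00  2.12457086e+00 -5.61816638e-04] 0.0871876857960636
```

View pics/c3.png

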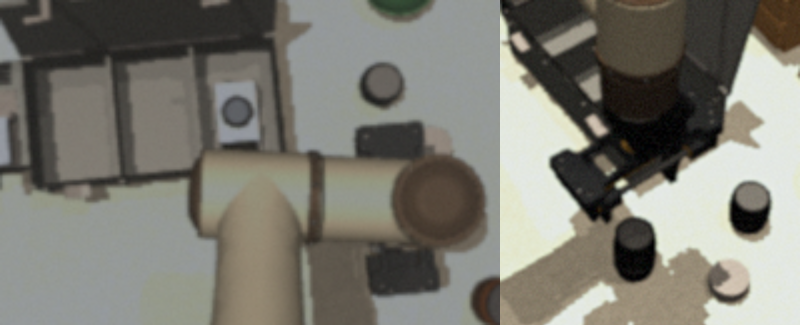

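The camera lies in the right compartment. The long lens is unmoved at side (257,267), and so is the short one at (315,245). Grasping the long lens.

>>> arm_command(moves="0 0.2 0.1 -4 0 0 0;0 0.2 0.1 -8 0 0 0;0 0.2 0.1 -11 0 0 0;0 0.2 0.1 -13 0 0 0;0 0.2 0.1 -13.8 0 0 0;255 0.2 0.1 -13.8 0 0 0;255 0.2 0.1 -13.8 0 0 0;255 0.2 0.1 -13.8 0 0 0")

```text
time_s: 9.0
ee_pos: [0.4149, -0.1753, 0.0317]
tcp_rot: [-2.312, 2.124, -0.004]
contact_force: [0.4, -0.1, -0.3]
gripper_width: 0.0705
gripper_force: 0.0
```

>>> arm_command(moves="255 0 0 0 0 0 0;255 0 0 0 0 0 0;255 0 0 0 0 0 0;255 0 0 0 0 0 0;255 0 0 4 0 0 0;255 0 0 8 0 0 0;255 0 0 12 0 0 0;255 0 0 14 0 0 0")

```text
time_s: 9.8
ee_pos: [0.4151, -0.1753, 0.1736]
tcp_rot: [-2.311, 2.123, -0.007]
contact_force: [0.9, -0.5, -4.4]
gripper_width: 0.0555
gripper_force: 30.0
```

>>> arm_command(moves="255 1.5 4.5 0 0 0 0;255 3 9 0 0 0 0;255 5 13.5 0 0 0 0;255 6.5 18 0 0 0 0;255 8 22.5 0 0 0 0;255 10.1 28 0 0 0 0;255 10.1 28 0 0 0 0;255 10.1 28 0 0 0 0")

```text
time_s: 10.6
ee_pos: [0.5145, 0.1064, 0.1693]
tcp_rot: [2.314, -2.122, -0.002]
contact_force: [-0.8, -0.1, -3.7]
gripper_width: 0.0557
gripper_force: 30.0
```

```bash
python3 - <<'E'
from h import *
b=grab("side","s4.png");a=grab("top","t4.png")
s=bot.state();print(s['ee_pos'],s['tcp_rot'],s['gripper_width'])
B=cv2.resize(b[110:310,170:340],None,fx=3,fy=3)
cv2.imwrite('pics/c4.png',cv2.cvtColor(B,cv2.COLOR_RGB2BGR))
E
```

```text
[0.51361304 0.10414641 0.16955708] [ 2.31094435e+00 -2.12465365e+00 -2.24592467e-03] 0.05572245604018134
```

View pics/c4.png

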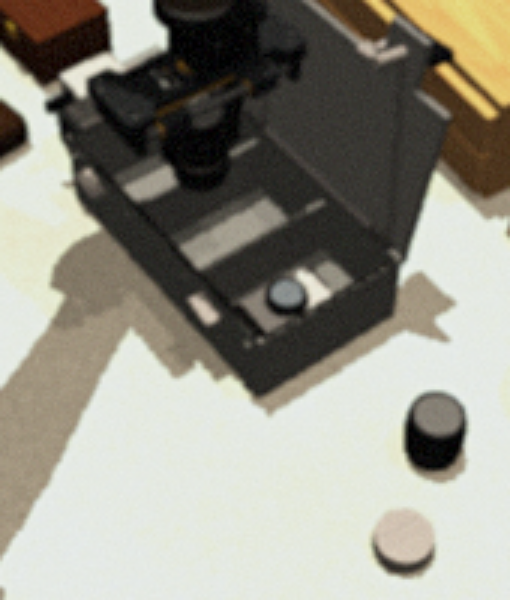

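The long lens is held above the middle compartment, and the short lens is unmoved (crop (435,415)). I'll place it, then go on to the short lens.

>>> arm_command(moves="255 0.2 0 -4 0 0 0;255 0.2 0 -8 0 0 0;255 0.2 0 -11 0 0 0;255 0.2 0 -12.9 0 0 0;255 0.2 0 -12.9 0 0 0;50 0.2 0 -12.9 0 0 0;50 0.2 0 -12.9 0 0 0;50 0.2 0 -12.9 0 0 0")

```text
time_s: 11.5
ee_pos: [0.5185, 0.1053, 0.0438]
tcp_rot: [-2.31, 2.122, -0.003]
contact_force: [-0.3, 0.1, -0.3]
gripper_width: 0.0678
gripper_force: 0.0
```

>>> arm_command(moves="50 0 0 0 0 0 0;50 0 0 4 0 0 0;50 0 0 8 0 0 0;50 0 0 13 0 0 0;0 0 0 13 0 0 0;0 0 -5 13 0 0 0;0 0 -10 13 0 0 0;0 0 -15 13 0 0 0")

```text
time_s: 12.3
ee_pos: [0.517, -0.0462, 0.1726]
tcp_rot: [-2.314, 2.122, -0.003]
contact_force: [1.9, 0.2, -0.3]
gripper_width: 0.086
gripper_force: 0.0
```

```bash
python3 - <<'E'
from h import *
a=grab("top");b=grab("side")
s=bot.state();print(s['time_s'],s['ee_pos'],s['gripper_width'])
for n,i,ref in(("top",a,'pics/t0.png'),("side",b,'pics/s0.png')):
    g=cv2.cvtColor(i,cv2.COLOR_RGB2GRAY);x,y=((300,152) if n=="top" else (300,237));print(n)
    roi=g[y:y+24,x:x+26] if n=="top" else g[y:y+35,x:x+30]
    m=(roi<100 if n=="top" else roi<95);v=np.argwhere(m);print(m.sum(),v.mean(0)[::-1]+[x,y])
E
```

```text
12.4 [ 0.51627919 -0.04952155  0.17214862] 0.08651801898807043
top
215 [312.13953488 163.82325581]
side
257 [313.44357977 257.79377432]
```

>>> arm_command(moves="0 2 -5 0 0 0 0;0 4.5 -9 0 0 0 0;0 7 -14.3 0 0 0 0;0 7 -14.3 -4 0 0 0;0 7 -14.3 -8 0 0 0;0 7 -14.3 -12 0 0 0;0 7 -14.3 -14.5 0 0 0;0 7 -14.3 -15 0 0 0")

```text
time_s: 13.2
ee_pos: [0.5847, -0.1875, 0.0183]
tcp_rot: [2.31, -2.123, -0.008]
contact_force: [-0.1, -0.2, 0.9]
gripper_width: 0.0868
gripper_force: 0.0
```

>>> arm_command(moves="0 0 0 0 0 0 0;255 0 0 0 0 0 0;255 0 0 0 0 0 0;255 0 0 0 0 0 0;255 0 0 0 0 0 0;255 0 0 0 0 0 0;255 0 0 0 0 0 0;255 0 0 3 0 0 0")

```text
time_s: 14.0
ee_pos: [0.5829, -0.1875, 0.0472]
tcp_rot: [2.307, -2.124, -0.014]
contact_force: [0.1, 0.8, -3.1]
gripper_width: 0.0557
gripper_force: 30.0
```

>>> arm_command(moves="255 0 0 4 0 0 0;255 0 0 8 0 0 0;255 0 0 12 0 0 0;255 -2 5 12 0 0 0;255 -4 10 12 0 0 0;255 -6 15 12 0 0 0;255 -7 20 12 0 0 0;255 -7 20 12 0 0 0")

```text
time_s: 14.8
ee_pos: [0.5152, 0.0154, 0.171]
tcp_rot: [-2.317, 2.121, 0.002]
contact_force: [0.4, 0.4, -2.9]
gripper_width: 0.0554
gripper_force: 30.0
```

>>> arm_command(moves="255 0 5 0 0 0 0;255 0 10 0 0 0 0;255 -0.4 15 0 0 0 0;255 -0.8 19.8 0 0 0 0;255 -0.8 19.8 0 0 0 0")

```text
time_s: 15.3
ee_pos: [0.5089, 0.215, 0.1707]
tcp_rot: [-2.318, 2.118, 0.001]
contact_force: [0.2, -0.6, -2.9]
gripper_width: 0.055
gripper_force: 30.0
```

```bash
python3 - <<'E'
from h import *
b=grab("side","s5.png");a=grab("top","t5.png")
s=bot.state();print(s['ee_pos'],s['tcp_rot'],s['gripper_width'])
B=cv2.resize(b[90:250,170:320],None,fx=3.5,fy=3.5)
cv2.imwrite('pics/c5.png',cv2.cvtColor(np.clip(B*1.3,0,255).astype('uint8'),cv2.COLOR_RGB2BGR))
E
```

```text
[0.50825025 0.21068227 0.17042586] [ 2.31380180e+00 -2.12259849e+00 -1.15732323e-03] 0.05510082033917376
```

View pics/c5.png

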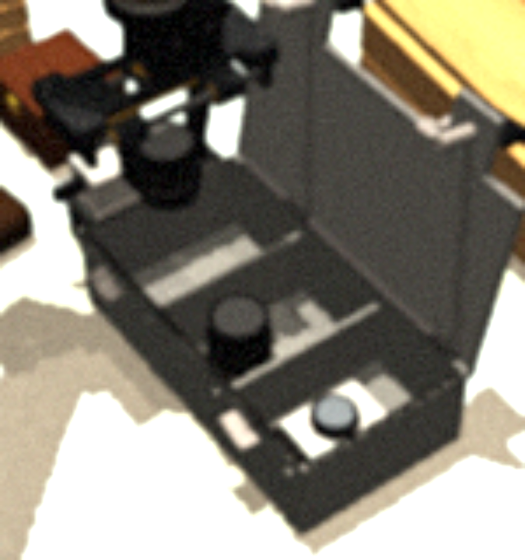

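The camera and long lens are seated, and the short lens is held over the left compartment. Placing it.

>>> arm_command(moves="255 0 0.3 -4 0 0 0;255 0 0.3 -8 0 0 0;255 0 0.3 -11 0 0 0;255 0 0.3 -13.3 0 0 0;255 0 0.3 -14.1 0 0 0;255 0 0.3 -14.1 0 0 0;50 0 0.3 -14.1 0 0 0;50 0 0.3 -14.1 0 0 0")

```text
time_s: 16.2
ee_pos: [0.5105, 0.2136, 0.0327]
tcp_rot: [-2.31, 2.122, -0.002]
contact_force: [0.5, 0.5, 0.2]
gripper_width: 0.0645
gripper_force: 0.0
```

>>> arm_command(moves="50 0 0 0 0 0 0;50 0 0 0 0 0 0;50 0 0 4 0 0 0;50 0 0 8 0 0 0;50 0 0 13 0 0 0;0 0 0 16 0 0 0;0 -5 0 16 0 0 0;0 -10 0 16 0 0 0")

```text
time_s: 17.0
ee_pos: [0.4086, 0.2133, 0.1918]
tcp_rot: [-2.308, 2.126, 0.0]
contact_force: [-0.7, 0.2, -0.4]
gripper_width: 0.0834
gripper_force: 0.0
```

```bash
python3 - <<'E'
from h import *
b=grab("side","s6.png");a=grab("top","t6.png")
s=bot.state();print(s['time_s'],s['ee_pos'],s['tcp_rot'],s['qpos'])
A=cv2.resize(a[100:240,135:285],None,fx=2.6,fy=2.6);B=cv2.resize(b[90:250,170:320],None,fx=2.6,fy=2.6)[:A.shape[0]]
cv2.imwrite('pics/c6.png',cv2.cvtColor(np.clip(np.hstack([A,B])*1.3,0,255).astype('uint8'),cv2.COLOR_RGB2BGR))
E
```

```text
17.1 [0.4035342  0.21084228 0.1907061 ] [ 2.31419342 -2.12170632 -0.00287004] [ 0.83876581  0.12378225 -0.43527093 -0.00217724 -1.01371068 -0.75088122]
```

View pics/c6.png

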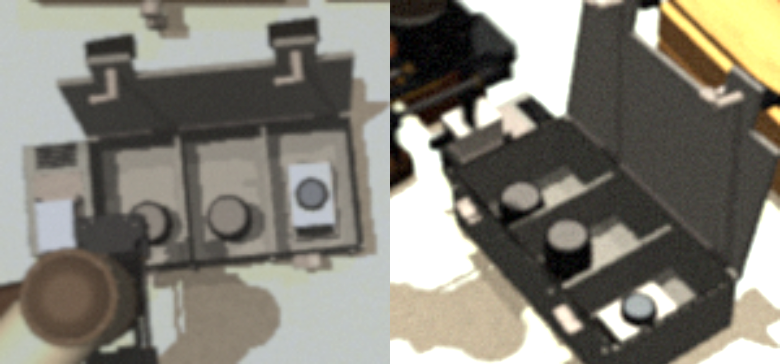

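All three pieces are seated, one per compartment. The lid comes next, so I need the chest's position behind it and the clearance there.

```bash
cat >> h.py <<'E'
th=np.radians(4.9);C0=(.541,.107)
def W(x,y,z): return np.array([C0[0]+np.cos(th)*x-np.sin(th)*y,C0[1]+np.sin(th)*x+np.cos(th)*y,z])
def lidpt(phi,L,y,n=0): # n: height above underside plane
    return W(.085-np.cos(phi)*L+np.sin(phi)*n,y,.09+np.sin(phi)*L+np.cos(phi)*n)
E
python3 - <<'E'
from h import *
print('chest',tri((246,91),(335,141)).round(3), onz("top",[(246,97)],0).round(3),onz("top",[(246,91)],.1).round(3))
for phi in(1.6,1.75):
    P_=[lidpt(phi,.17,-.165),lidpt(phi,.17,.165),lidpt(phi,.197,.1,.038),lidpt(phi,.197,-.1,.038),lidpt(phi,.22,.123,.008),lidpt(phi,.22,-.123,.008)]
    print(phi,proj("top",P_).round(1).tolist(),proj("side",P_).round(1).tolist())
print(lidpt(1.75,.197,.1,.038),lidpt(1.75,.12,0,.008),W(.16,0,0))
E
```

```text
chest [0.796 0.026 0.171] [[0.823 0.03  0.   ]] [[0.814 0.029 0.1  ]]
1.6 [[272.9, 132.3], [157.8, 142.0], [178.3, 124.8], [249.1, 118.9], [169.3, 134.0], [258.3, 126.5]] [[310.1, 153.6], [237.1, 90.1], [260.9, 89.1], [306.1, 126.6], [247.9, 81.9], [304.1, 128.8]]
1.75 [[272.0, 123.9], [157.4, 133.5], [178.0, 115.5], [248.3, 109.7], [168.8, 122.7], [257.3, 115.4]] [[317.4, 150.4], [244.1, 87.8], [268.7, 88.1], [313.9, 124.9], [257.1, 79.3], [313.5, 125.2]]
[0.68938861 0.2200882  0.27707188] [0.65484382 0.11675986 0.20665235] [0.70041525 0.12066671 0.        ]
```

>>> arm_command(moves="255 0 0 5 0 0 0;255 0 -3 10 0 0 0;255 2 -6 14 0 0 0;255 6 -8 15 0 0 0;255 11 -9 15 0 0 0;255 16 -9 15 0 0 0;255 21 -9 15 0 0 0;255 26 -9 15 0 0 0")

```text
time_s: 17.9
ee_pos: [0.6661, 0.1221, 0.3411]
tcp_rot: [-2.312, 2.126, -0.001]
contact_force: [1.1, 1.7, 1.1]
gripper_width: 0.0311
gripper_force: 0.0
```

>>> arm_command(moves="255 4 0 0 0 0 0;255 4 0 0 0 0 0;255 4 0 0 0 0 0;255 4 0 -4 0 0 0;255 4 0 -8 0 0 0;255 4 0 -12 0 0 0;255 4 0 -13 0 0 0;255 4 0 -13 0 0 0")

```text
time_s: 18.7
ee_pos: [0.7028, 0.1227, 0.2109]
tcp_rot: [2.313, -2.124, -0.0]
contact_force: [-0.1, 0.3, 0.0]
gripper_width: 0.0006
gripper_force: 0.0
```

>>> arm_command(moves="255 -2 -0.2 0 0 0 0;255 -4 -0.3 0 0 0 0;255 -5.5 -0.5 0 0 0 0;255 -7 -0.6 0 0 0 0;255 -8.5 -0.7 0 0 0 0;255 -10 -0.9 0 0 0 0;255 -11.5 -1 0 0 0 0;255 -13 -1.1 0 0 0 0")

```text
time_s: 19.5
ee_pos: [0.575, 0.1123, 0.215]
tcp_rot: [-2.309, 2.12, -0.006]
contact_force: [-0.1, 0.3, -1.3]
gripper_width: 0.0005
gripper_force: 0.0
```

>>> arm_command(moves="255 -0.5 0 0 0 0 0;255 -1 -0.1 0 0 0 0;255 -1.5 -0.1 0 0 0 0;255 -2 -0.2 0 0 0 0;255 -2.5 -0.2 0 0 0 0;255 -2.5 -0.2 0 0 0 0")

```text
time_s: 20.1
ee_pos: [0.5485, 0.1097, 0.2105]
tcp_rot: [2.313, -2.125, -0.0]
contact_force: [-0.1, 0.1, 1.4]
gripper_width: 0.0003
gripper_force: 0.0
```

```bash
python3 - <<'E'
from h import *
b=grab("side","s7.png");a=grab("top","t7.png")
s=bot.state();print(s['time_s'],s['ee_pos'],s['contact_force'])
A=cv2.resize(a[80:240,135:285],None,fx=2.6,fy=2.6);B=cv2.resize(b[70:230,170:320],None,fx=2.6,fy=2.6)
cv2.imwrite('pics/c7.png',cv2.cvtColor(np.clip(np.hstack([A,B])*1.3,0,255).astype('uint8'),cv2.COLOR_RGB2BGR))
E
```

```text
20.2 [0.54902538 0.10984532 0.2104889 ] [-0.75139444  0.42247878 -0.5790369 ]
```

View pics/c7.png

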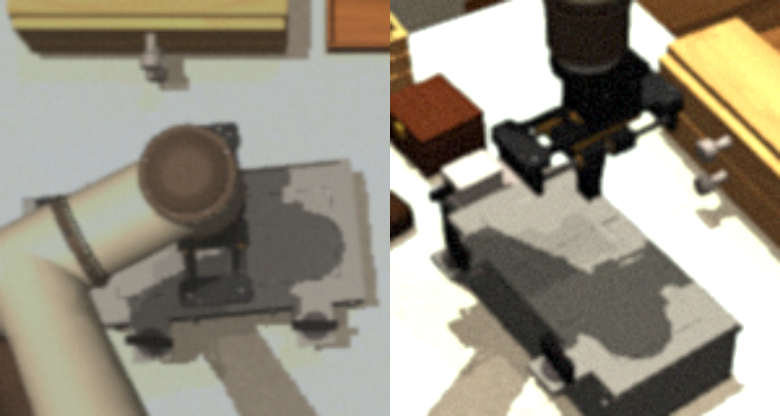

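The lid swung shut. Both wings are visible as dark bars at top-crop (148,340) and (315,324). I'll measure them numerically.

```bash
python3 - <<'E'
from h import *
for n,f,rs in(("top",'pics/t7.png',[(178,202,30,18),(244,197,26,14)]),("side",'pics/s7.png',[(183,150,20,30),(222,190,24,30)])):
    g=cv2.cvtColor(cv2.imread(f),cv2.COLOR_BGR2GRAY)
    for x,y,w,h in rs:
        r=g[y:y+h,x:x+w];m=(r<45).astype('uint8');v=np.argwhere(m)[:,::-1]
        k,l,s,c=cv2.connectedComponentsWithStats(m);i=1+s[1:,4].argmax()
        p=c[i]+[x,y];mr=cv2.minAreaRect(np.argwhere(l==i)[:,::-1].astype('float32'))
        print(n,s[i],p.round(1),mr[1:], onz(n,[p],.125 if n=="top" else .113).round(4))
print(W(-.112,.1,.128),W(-.112,-.1,.128),proj("top",[W(-.112,.1,.128),W(-.112,-.1,.128)]),proj("side",[W(-.112,.1,.114),W(-.112,-.1,.114)]))
E
```

```text
top [ 6  4 17 10 95] [192.9 210.7] ((15.839400291442871, 8.22430419921875), 23.96249008178711) [[0.4254 0.1935 0.125 ]]
top [ 4  6 16  4 49] [255.4 204.7] ((3.0, 15.0), 90.0) [[ 0.4435 -0.0006  0.125 ]]
side [  7   0  13  30 168] [195.7 166.6] ((31.30654525756836, 9.803059577941895), 71.56504821777344) [[0.4231 0.1931 0.113 ]]
side [  0   0  24  30 277] [231.2 204.5] ((36.769554138183594, 12.020814895629883), 45.0) [[0.4425 0.0141 0.113 ]]
[0.42086763 0.19706783 0.128     ] [ 0.43795102 -0.00220123  0.128     ] [[191.64572144 212.08338554]
 [255.90827218 206.43692321]] [[194.40443943 165.83242425]
 [232.68946255 208.89881309]]
```

>>> arm_command(moves="100 0 0 2 0 0 0;100 -4 3 2 0 0 0;100 -8 6 2 0 0 0;100 -12.5 8.7 2 0 0 0;100 -12.5 8.7 0 0 0 0;100 -12.5 8.7 -3 0 0 0;100 -12.5 8.7 -5 0 0 0;100 -12.5 8.7 -5 0 0 0", grip_force=40)

```text
time_s: 21.0
ee_pos: [0.4224, 0.1958, 0.1581]
tcp_rot: [2.308, -2.122, -0.001]
contact_force: [-0.3, 0.5, -0.1]
gripper_width: 0.0505
gripper_force: 0.0
```

```bash
sed -i 's/C0=(.541,.107)/C0=(.5445,.107)/' h.py; python3 - <<'E'
from h import *
s=bot.state();print(s['ee_pos'],s['gripper_width'],s['contact_force']);print(W(-.112,.1,.128)-s['ee_pos'],s['tcp_rot'])
E
```

```text
[0.4223603  0.19576285 0.15805365] 0.0505191874446198 [-0.2928513   0.46611172 -0.09099099]
[ 0.00200733  0.00130498 -0.03005365] [ 2.30840104e+00 -2.12160448e+00 -1.38438640e-03]
```

>>> arm_command(moves="100 0.2 0.1 -3 0 0 0;100 0.2 0.1 -4.8 0 0 0;100 0.2 0.1 -4.8 0 0 0;255 0.2 0.1 -4.8 0 0 0;255 0.2 0.1 -4.8 0 0 0;255 0.2 0.1 -4.8 0 0 0;255 0.2 0.1 -4.8 0 0 0;255 0.2 0.1 -4.8 0 0 0")

```text
time_s: 21.8
ee_pos: [0.4261, 0.198, 0.1131]
tcp_rot: [-2.312, 2.125, -0.0]
contact_force: [0.6, 0.1, 0.3]
gripper_width: 0.0212
gripper_force: 0.0
```

>>> arm_command(moves="255 0 0 0 0 0 0;255 0 0 0 0 0 0;255 0 0 0 0 0 0;255 0 0 0 0 0 0")

```text
time_s: 22.2
ee_pos: [0.4233, 0.1967, 0.1119]
tcp_rot: [2.308, -2.123, -0.004]
contact_force: [-6.8, 1.0, 3.2]
gripper_width: 0.012
gripper_force: 39.9
```

>>> arm_command(moves="255 -0.1 0 0 0 0 -6;255 -0.1 0 0 0 0 -13;255 -0.1 0 0 0 0 -20;255 -0.1 0 0 0 0 -27;255 -0.1 0 0 0 0 -34;255 -0.1 0 0 0 0 -41;255 -0.1 0 0 0 0 -48;255 -0.1 0 0 0 0 -55")

```text
time_s: 23.0
ee_pos: [0.4236, 0.1966, 0.1122]
tcp_rot: [1.061, -2.953, 0.002]
contact_force: [-2.1, -1.6, 1.4]
gripper_width: 0.0117
gripper_force: 39.9
```

>>> arm_command(moves="255 0 0 0 0 0 -6;255 0 0 0 0 0 -12;255 0 0 0 0 0 -18;255 0 0 0 0 0 -24;255 0 0 0 0 0 -30;255 0 0 0 0 0 -35;255 0 0 0 0 0 -35;255 0 0 0 0 0 -35")

```text
time_s: 23.8
ee_pos: [0.4237, 0.1964, 0.1118]
tcp_rot: [0.136, -3.136, 0.004]
contact_force: [-1.8, -4.3, -2.4]
gripper_width: 0.0119
gripper_force: 40.1
```

```bash
python3 - <<'E'
from h import *
s=bot.state();print(s['ee_pos'],s['gripper_width'],s['contact_force'],s['wrist_torque'],s['tcp_rot'],s['qpos'])
r=s['tcp_rot'];print(np.degrees(np.arctan2(*cv2.Rodrigues(r)[0][1::-1,1]))%180)
E
```

```text
[0.42372576 0.1964387  0.11181096] 0.011914726807789926 [-1.81832262 -4.2669189  -2.38912916] [-1.09930899  0.25394699  0.34026518] [ 0.1356406  -3.13557173  0.00446898] [ 7.83325168e-01  2.40823204e-01 -5.20303611e-01  3.06346486e-05
 -8.13868172e-01 -2.26767918e+00]
94.95423657063107
```

>>> arm_command(moves="100 0 0 0 0 0 0;100 0 0 0 0 0 0;100 0 0 0 0 0 0;100 0 0 4 0 0 0;100 0 0 6 0 0 8;100 0 -4 6 0 0 16;100 0 -8 6 0 0 24;100 0 -12 6 0 0 32")

```text
time_s: 24.6
ee_pos: [0.4255, 0.0776, 0.1734]
tcp_rot: [-1.001, 2.974, 0.001]
contact_force: [0.7, -0.6, 0.1]
gripper_width: 0.0522
gripper_force: 0.0
```

>>> arm_command(moves="100 0 -3 0 0 0 8;100 1 -6 0 0 0 16;100 1.8 -8 0 0 0 24;100 1.8 -8 0 0 0 32;100 1.8 -8 0 0 0 40;100 1.8 -8 0 0 0 48;100 1.8 -8 0 0 0 56;100 1.8 -8 0 0 0 58")

```text
time_s: 25.4
ee_pos: [0.4438, -0.0016, 0.1731]
tcp_rot: [-2.314, 2.121, -0.002]
contact_force: [-0.4, -0.5, -0.2]
gripper_width: 0.0526
gripper_force: 0.0
```

```bash
python3 - <<'E'
from h import *
a=grab("top","t8.png");s=bot.state();print(s['time_s'],s['ee_pos'],s['gripper_width'],W(-.112,-.1,.128)-s['ee_pos'],s['tcp_rot'])
r=s['tcp_rot'];print(np.degrees(np.arctan2(*cv2.Rodrigues(r)[0][1::-1,1]))%180)
g=cv2.cvtColor(a,cv2.COLOR_RGB2GRAY)[198:222,180:206];print((g//10).tolist() and '\n'.join(' '.join('%2d'%(v//10) for v in r) for r in g))
E
```

```text
25.45 [ 0.4437979  -0.00159803  0.17312431] 0.05313010718463066 [-0.00234688 -0.00060319 -0.04512431] [-2.31381676e+00  2.12175756e+00 -1.69830531e-03]
4.958638758006373
11 11 11 11 11 11 11 11 11 11 11 11 11 11 11 11 11 11 11 11 11 11 11 10  8  5
11 11 11 11 11 11 11 11 11 11 11 11 11 11 11 11 11 11 11 11 10 10  9  8  8  5
11 11 11 11 11 11 11 11 11 11 11 11 11 11 11 11 11 11 10  9  9  9  9  9  9  6
11 11 11 11 11 11 11 11 11 11 11 11 10 11 11 10  9  9  9  9  9  9 10 10 10  7
11 11 11 11 11 11 11 11 11 10  8  7  7  9  9  9  8  9  9 10 10 11 11 11 11  8
11 11 11 10 10 11 11 11 10  8  6  6  7  8  9  9  9 10 10 11 11 11 11 12 12 11
 7  7  6  6  7  9 10 10  9  8  8  8  9  9 10 10 10 11 11 12 12 12 12 12 12 11
 4  4  4  4  6  8  9  9  9  9  9 10 10 11 11 11 11 12 12 12 12 12 13 13 13 12
 5  5  6  6  7  8  9  9 10 10 10 11 11 11 12 12 12 12 12 12 13 13 13 13 13 13
 8  7  7  8  9  9 10 10 11 11 11 11 12 12 12 12 12 12 13 13 13 13 13 13 13 13
 9  9  9 10 10 10 11 11 11 12 12 12 12 13 13 12 13 13 13 13 13 13 13 13 14 14
10 10 10 11 11 11 11 12 12 12 12 12 12 13 13 13 13 13 13 13 13 13 13 13 
[... 241 characters left out ...]
2 12 13 13 13 13 13 13 13 13 13 13 13 13 13 13 14 14 14 13 13 14 13 13 14 14
13 13 13 13 13 13 13 13 13 13 13 13 13 13 14 13 14 14 13 13 14 14 13 14 14 14
13 13 13 13 13 13 13 13 13 13 13 13 13 13 13 13 13 14 14 14 13 14 14 13 14 14
13 13 13 13 13 13 13 13 13 13 13 13 13 13 13 13 13 13 14 14 14 14 14 13 14 14
13 13 13 13 14 13 13 13 13 13 13 13 13 13 13 13 13 13 13 13 14 14 14 14 14 14
14 14 13 13 13 13 13 13 13 13 13 13 13 13 13 13 13 12 12 12 13 13 13 14 14 14
14 14 14 13 13 13 13 13 13 13 13 13 13 13 13 13 12 12 12 12 12 12 13 13 14 14
14 13 14 14 13 13 13 13 13 13 13 13 13 13 13 13 12 12 12 12 11 11 11 12 13 13
13 14 14 14 13 13 13 13 13 13 13 13 13 13 13 13 13 12 12 12 11 11 11 10 11 12
```

>>> arm_command(moves="100 -0.4 -0.1 -3 0 0 0;100 -0.4 -0.1 -6 0 0 0;100 -0.4 -0.1 -6.2 0 0 0;255 -0.4 -0.1 -6.2 0 0 0;255 -0.4 -0.1 -6.2 0 0 0;255 -0.4 -0.1 -6.2 0 0 0;255 -0.4 -0.1 -6.2 0 0 0;255 -0.4 -0.1 -6.2 0 0 0")

```text
time_s: 26.25
ee_pos: [0.4393, -0.0029, 0.1112]
tcp_rot: [-2.311, 2.126, -0.001]
contact_force: [-0.0, 0.5, 0.6]
gripper_width: 0.0208
gripper_force: 0.0
```

>>> arm_command(moves="255 0 0 0 0 0 0;255 0 0 0 0 0 0;255 0 0 0 0 0 0;255 0 0 0 0 0 0")

```text
time_s: 26.65
ee_pos: [0.4424, -0.0021, 0.1114]
tcp_rot: [-2.309, 2.121, -0.007]
contact_force: [7.4, 0.2, -4.0]
gripper_width: 0.0116
gripper_force: 40.0
```

>>> arm_command(moves="255 0.2 0 0 0 0 -6;255 0.2 0 0 0 0 -13;255 0.2 0 0 0 0 -20;255 0.2 0 0 0 0 -27;255 0.2 0 0 0 0 -34;255 0.2 0 0 0 0 -41;255 0.2 0 0 0 0 -48;255 0.2 0 0 0 0 -55")

```text
time_s: 27.45
ee_pos: [0.4431, -0.0024, 0.1112]
tcp_rot: [-1.062, 2.952, -0.001]
contact_force: [4.3, 0.4, -2.1]
gripper_width: 0.0115
gripper_force: 40.0
```

>>> arm_command(moves="255 0 0 0 0 0 -6;255 0 0 0 0 0 -12;255 0 0 0 0 0 -18;255 0 0 0 0 0 -24;255 0 0 0 0 0 -30;255 0 0 0 0 0 -35;255 0 0 0 0 0 -35;255 0 0 0 0 0 -35")

```text
time_s: 28.25
ee_pos: [0.4433, -0.0027, 0.1111]
tcp_rot: [-0.135, 3.134, 0.0]
contact_force: [5.7, -1.6, -4.1]
gripper_width: 0.0114
gripper_force: 40.1
```

>>> arm_command(moves="100 0 0 0 0 0 0;100 0 0 0 0 0 0;100 0 0 0 0 0 0;100 0 0 4 0 0 0;100 0 -2 9 0 0 0;100 0 -7 12 0 0 0;100 0 -12 14 0 0 0;100 0 -17 14 0 0 0")

```text
time_s: 29.05
ee_pos: [0.4419, -0.1603, 0.2525]
tcp_rot: [-0.135, 3.132, -0.001]
contact_force: [2.0, 0.1, 0.0]
gripper_width: 0.0529
gripper_force: 0.0
```

>>> arm_command(moves="100 0 -5 0 0 0 0;100 -3 -10 0 0 0 0;100 -3 -15 0 0 0 0;100 -3 -15 0 0 0 0")

```text
time_s: 29.45
ee_pos: [0.4094, -0.3128, 0.2488]
tcp_rot: [0.123, -3.138, 0.0]
contact_force: [-0.1, 0.3, 0.0]
gripper_width: 0.0525
gripper_force: 0.0
```

```bash
python3 - <<'E'
from h import *
b=grab("side","s9.png");a=grab("top","t9.png")
s=bot.state();print(s['time_s'],s['ee_pos'],s['tcp_rot'])
A=cv2.resize(a[130:230,135:285],None,fx=3.5,fy=3.5)[:,:430];B=cv2.resize(b[110:230,170:270],None,fx=3.5,fy=3.5)
A=cv2.copyMakeBorder(A,0,B.shape[0]-A.shape[0],0,0,0)
cv2.imwrite('pics/c9.png',cv2.cvtColor(np.clip(np.hstack([A,B])*1.3,0,255).astype('uint8'),cv2.COLOR_RGB2BGR))
E
```

```text
29.55 [ 0.4101178  -0.31009287  0.24858154] [ 1.26097363e-01 -3.13781352e+00 -1.30418218e-03]
```

View pics/c9.png

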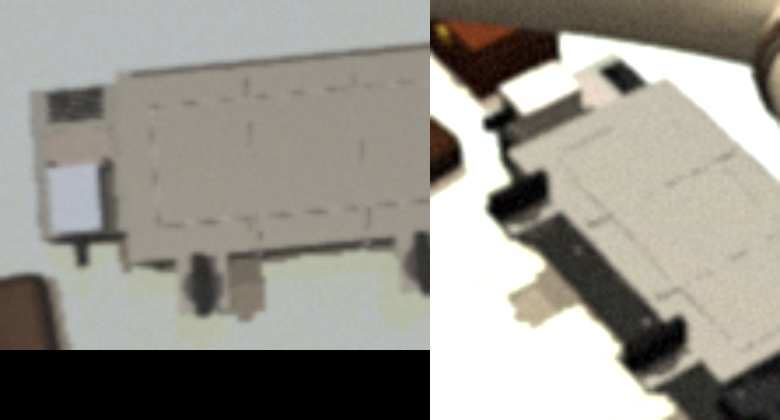

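Both wings now point to the back (top-crop (203,285) and (420,265)) and the guard tab is at (82,250). I'll refine the box pose from the latch positions and check it against the tab.

```bash
sed -i 's/radians(4.9)/radians(5.3)/;s/C0=(.5445,.107)/C0=(.5448,.1077)/' h.py; python3 - <<'E'
from h import *
g=cv2.cvtColor(cv2.imread('pics/t9.png'),cv2.COLOR_BGR2GRAY)
x,y,w,h=154,199,9,9;r=g[y:y+h,x:x+w].astype(float);wt=np.clip(110-r,0,None);Y,X=np.mgrid[y:y+h,x:x+w]
print(r.astype(int).tolist());print([(X*wt).sum()/wt.sum(),(Y*wt).sum()/wt.sum()])
print(onz("top",[((X*wt).sum()/wt.sum(),(Y*wt).sum()/wt.sum())],.104),proj("top",[W(-.085,.207,.104),W(-.053,.207,.104)]))
for n,f,z,ro in(("top",'pics/t9.png',.128,(186,202,14,20)),):
    x,y,w,h=ro;m=(cv2.cvtColor(cv2.imread(f),cv2.COLOR_BGR2GRAY)[y:y+h,x:x+w]<60);v=np.argwhere(m)[:,::-1].astype('float32');print(len(v),cv2.minAreaRect(v),v.mean(0)+[x,y])
print(W(-.075,.207,.087),W(-.112,.1,0),W(-.112,-.1,0))
E
```

```text
[[70, 61, 46, 35, 36, 39, 58, 79, 84], [129, 110, 75, 44, 37, 53, 92, 125, 133], [142, 126, 90, 53, 39, 63, 104, 137, 143], [140, 129, 97, 54, 39, 60, 104, 137, 142], [140, 136, 111, 63, 36, 56, 101, 134, 141], [143, 137, 116, 64, 35, 55, 98, 135, 141], [141, 139, 116, 75, 57, 74, 106, 136, 140], [140, 140, 128, 111, 106, 116, 130, 141, 141], [140, 141, 139, 136, 135, 136, 142, 142, 141]]
[np.float64(157.89460784313727), np.float64(201.27389705882354)]
[[0.45597083 0.30669711 0.104     ]] [[158.02987899 206.00989771]
 [157.29809492 195.91516693]]
96 ((7.0, 9.0), (16.0, 6.0), 90.0) [192.6875     210.83333302]
[0.45099994 0.30688722 0.087     ] [0.42404178 0.19692696 0.        ] [ 0.44251589 -0.00221798  0.        ]
```

>>> arm_command(moves="100 0 4 2 0 0 0;100 0 9 4 0 0 0;100 0 14 4 0 0 0;100 0 19 4 0 0 0;100 0 24 4 0 0 0;100 0 29 4 0 0 0;100 0 34 4 0 0 0;100 0 38 4 0 0 0", grip_force=6)

```text
time_s: 30.35
ee_pos: [0.4094, 0.0743, 0.2896]
tcp_rot: [-0.137, 3.138, 0.001]
contact_force: [0.5, 0.5, 0.8]
gripper_width: 0.0529
gripper_force: 0.0
```

>>> arm_command(moves="100 2 5 0 0 0 0;100 4 10 0 0 0 0;100 4 15 0 0 0 0;100 4 20 0 0 0 0;100 4 23.6 0 0 0 0;100 4 23.6 -4 0 0 0;100 4 23.6 -8 0 0 0;100 4 23.6 -11 0 0 0")

```text
time_s: 31.15
ee_pos: [0.4483, 0.3079, 0.1768]
tcp_rot: [0.136, -3.136, 0.002]
contact_force: [0.3, 0.3, 0.4]
gripper_width: 0.0531
gripper_force: 0.0
```

>>> arm_command(moves="155 0.2 -0.1 0 0 0 0;155 0.2 -0.1 -3 0 0 0;155 0.2 -0.1 -6 0 0 0;155 0.2 -0.1 -8.5 0 0 0;155 0.2 -0.1 -9 0 0 0;155 0.2 -0.1 -9 0 0 0;255 0.2 -0.1 -9 0 0 0;255 0.2 -0.1 -9 0 0 0")

```text
time_s: 31.95
ee_pos: [0.4537, 0.3071, 0.0912]
tcp_rot: [-0.132, 3.136, 0.004]
contact_force: [-0.2, 0.2, -0.2]
gripper_width: 0.0256
gripper_force: 0.0
```

>>> arm_command(moves="255 0 0 0 0 0 0;255 0 0 0 0 0 0;255 0 0 0 0 0 0;255 0 0 0 0 0 0;255 0 0 0 0 0 0")

```text
time_s: 32.45
ee_pos: [0.4532, 0.3066, 0.0899]
tcp_rot: [-0.132, 3.138, 0.002]
contact_force: [-2.0, 2.6, 5.2]
gripper_width: 0.0101
gripper_force: 6.0
```

>>> arm_command(moves="255 0.3 0 1 0 0 0;255 0.7 0.1 2 0 0 0;255 1.3 0.1 3 0 0 0;255 1.9 0.2 3.8 0 0 0;255 2.7 0.3 4.6 0 0 0;255 3.5 0.3 5.3 0 0 0;255 4.4 0.4 5.9 0 0 0;255 5.4 0.5 6.3 0 0 0")

```text
time_s: 33.25
ee_pos: [0.5075, 0.3117, 0.1526]
tcp_rot: [0.131, -3.139, -0.002]
contact_force: [-0.5, 6.1, -1.9]
gripper_width: 0.0099
gripper_force: 6.0
```

>>> arm_command(moves="255 1 0.1 0.3 0 0 0;255 2.1 0.2 0.5 0 0 0;255 3.1 0.3 0.5 0 0 0;255 4.2 0.4 0.4 0 0 0;255 4.2 0.4 0.4 0 0 0;255 4.2 0.4 0.4 0 0 0")

```text
time_s: 33.85
ee_pos: [0.55, 0.3159, 0.1568]
tcp_rot: [-0.131, 3.138, 0.003]
contact_force: [0.5, 5.2, -0.8]
gripper_width: 0.0101
gripper_force: 6.0
```

```bash
python3 - <<'E'
from h import *
s=bot.state();print(s['time_s'],s['ee_pos'],s['gripper_width'],s['gripper_force'],s['contact_force'])
a=cv2.imread('pics/s0.png');b=grab("side","s10.png")
p=[W(.010-np.cos(f)*L+np.sin(f)*h,.207+y,.078+np.sin(f)*L+np.cos(f)*h) for f in(0,1.5) for L,h,y in((95,.019e3,0),(63,33.5,-22),(63,0,-22)) for L,h,y in((L/1e3,h/1e3,y/1e3),)]
print(proj("side",p).round().tolist())
E
```

```text
33.85 [0.55004386 0.31592743 0.1567727 ] 0.010122473359818312 6.0019030049443245 [ 0.50293737  5.18714557 -0.78266135]
[[185.0, 146.0], [197.0, 142.0], [198.0, 150.0], [213.0, 113.0], [221.0, 123.0], [213.0, 128.0]]
```

>>> arm_command(moves="155 0 0 0 0 0 0;155 0 0 0 0 0 0;155 0 0 0 0 0 0;155 0 0 3 0 0 0;155 0 0 6 0 0 0;255 -4 -0.4 6 0 0 0;255 -8.2 -0.7 6 0 0 0;255 -8.2 -0.7 6 0 0 0")

```text
time_s: 34.7
ee_pos: [0.4627, 0.3057, 0.2164]
tcp_rot: [0.134, -3.135, 0.003]
contact_force: [0.6, 0.9, 0.8]
gripper_width: 0.0181
gripper_force: 0.0
```

>>> arm_command(moves="255 0 0 -2 0 0 0;255 0 0 -5 0 0 0;255 0 0 -8 0 0 0;255 0 0 -11 0 0 0;255 0 0 -12.6 0 0 0;255 0 0 -12.6 0 0 0;255 0 0 -12.6 0 0 0")

```text
time_s: 35.4
ee_pos: [0.4675, 0.3079, 0.0905]
tcp_rot: [-0.132, 3.139, -0.001]
contact_force: [0.1, -0.7, -0.0]
gripper_width: 0.0004
gripper_force: 0.0
```

```bash
python3 - <<'E'
from h import *
s=bot.state();print(s['time_s'],s['ee_pos'],s['gripper_width'],s['contact_force'])
d=s['ee_pos'][:2]-np.array(C0);print('box xy',np.cos(th)*d[0]+np.sin(th)*d[1],-np.sin(th)*d[0]+np.cos(th)*d[1])
b=grab("side","s11.png");cv2.imwrite('pics/c11.png',cv2.cvtColor(np.clip(cv2.resize(b[80:180,165:265],None,fx=5,fy=5)*1.3,0,255).astype('uint8'),cv2.COLOR_RGB2BGR))
E
```

```text
35.4 [0.46754747 0.30788669 0.0905171 ] 0.00043517429069853277 [ 0.14646127 -0.71557129 -0.02696754]
box xy -0.05843089312921748 0.2064666931643288
```

View pics/c11.png

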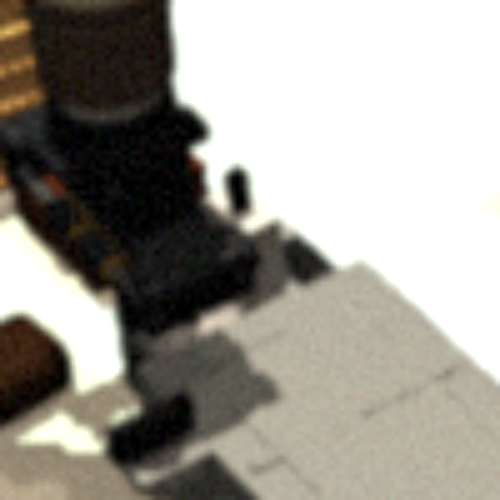

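The guard stands upright, with its tab at crop (237,190). Pushing the switch back.

>>> arm_command(moves="255 0.6 0.1 0 0 0 0;255 1.1 0.1 0 0 0 0;255 1.5 0.1 0 0 0 0;255 1.9 0.2 0 0 0 0;255 2.2 0.2 0 0 0 0;255 2.5 0.2 0 0 0 0;255 2.8 0.3 0 0 0 0;255 2.8 0.3 0 0 0 0")

```text
time_s: 36.25
ee_pos: [0.4953, 0.3109, 0.0901]
tcp_rot: [0.131, -3.139, 0.001]
contact_force: [0.3, 0.6, 1.5]
gripper_width: 0.0005
gripper_force: 0.4
```

>>> arm_command(moves="255 0.2 0 0 0 0 0;255 0.3 0 0 0 0 0;255 0.3 0 0 0 0 0")

```text
time_s: 36.55
ee_pos: [0.4965, 0.3108, 0.0899]
tcp_rot: [0.131, -3.136, 0.001]
contact_force: [-5.6, 1.4, 3.3]
gripper_width: 0.0003
gripper_force: 3.0
```

>>> arm_command(moves="255 0.2 0 0 0 0 0;255 0.3 0 0 0 0 0;255 0.3 0 0 0 0 0")

```text
time_s: 36.85
ee_pos: [0.4971, 0.3107, 0.0897]
tcp_rot: [0.13, -3.132, 0.003]
contact_force: [-13.0, 2.8, 6.8]
gripper_width: 0.0003
gripper_force: 6.9
```

The switch is against its stop. Next I go over and behind the guard.

>>> arm_command(moves="255 -2 -0.2 0 0 0 0;255 -2 -0.2 4 0 0 0;255 -2 -0.2 9 0 0 0;255 -2 -0.2 13.5 0 0 0;255 2 0.2 13.5 0 0 0;255 6 0.6 13.5 0 0 0;255 9.2 0.8 13.5 0 0 0;255 9.2 0.8 13.5 0 0 0")

```text
time_s: 37.65
ee_pos: [0.5963, 0.3189, 0.2235]
tcp_rot: [-0.128, 3.138, -0.001]
contact_force: [-0.3, -0.1, -0.5]
gripper_width: 0.0004
gripper_force: 0.0
```

>>> arm_command(moves="255 0 0 -3 0 0 0;255 0 0 -6 0 0 0;255 0 0 -7 0 0 0;255 0 0 -7 0 0 0;255 -2 -0.2 -7 0 0 0;255 -4 -0.4 -7 0 0 0;255 -6 -0.6 -7 0 0 0;255 -8 -0.7 -7 0 0 0")

```text
time_s: 38.45
ee_pos: [0.5133, 0.3129, 0.1578]
tcp_rot: [-0.132, 3.135, 0.004]
contact_force: [0.2, 1.1, 0.7]
gripper_width: 0.001
gripper_force: 0.2
```

```bash
python3 - <<'E'
from h import *
s=bot.state();print(s['time_s'],s['ee_pos'],s['contact_force'])
d=s['ee_pos'][:2]-np.array(C0);print('box xy',np.cos(th)*d[0]+np.sin(th)*d[1],-np.sin(th)*d[0]+np.cos(th)*d[1])
E
```

```text
38.45 [0.51333157 0.31287891 0.15776518] [0.19595533 1.07314972 0.70783759]
box xy -0.012381401521248114 0.20720846516619398
```

>>> arm_command(moves="255 -1.3 -0.1 -0.8 0 0 0;255 -1.6 -0.1 -1.8 0 0 0;255 -2 -0.2 -2.6 0 0 0;255 -2.4 -0.2 -3.4 0 0 0;255 -2.8 -0.2 -4 0 0 0;255 -2.8 -0.2 -4.2 0 0 0;255 -2.8 -0.2 -4.3 0 0 0;255 -2.8 -0.2 -4.3 0 0 0")

```text
time_s: 39.25
ee_pos: [0.4856, 0.3101, 0.112]
tcp_rot: [-0.131, 3.139, -0.0]
contact_force: [-0.5, -1.0, 1.0]
gripper_width: 0.0004
gripper_force: 0.6
```

>>> arm_command(moves="255 0 0 -0.1 0 0 0;255 0 0 -0.2 0 0 0;255 0 0 -0.2 0 0 0")

```text
time_s: 39.55
ee_pos: [0.4856, 0.3101, 0.1118]
tcp_rot: [-0.132, 3.138, 0.0]
contact_force: [-3.7, -1.0, 9.0]
gripper_width: 0.0007
gripper_force: 4.5
```

>>> arm_command(moves="255 0 0 4 0 0 0;255 0 0 9 0 0 0;255 0 -5 13 0 0 0;255 -3 -10 14 0 0 0;255 -3 -15 14 0 0 0;255 -3 -20 14 0 0 0;255 -3 -25 14 0 0 0;255 -3 -30 14 0 0 0")

```text
time_s: 40.35
ee_pos: [0.4548, 0.0264, 0.2505]
tcp_rot: [-0.132, 3.138, 0.0]
contact_force: [1.6, -0.2, 0.4]
gripper_width: 0.0004
gripper_force: 0.0
```

>>> arm_command(moves="255 0 -5 0 0 0 0;255 0 -10 0 0 0 0;255 -3 -15 0 0 0 0;255 -4 -20 0 0 0 0;255 -4 -25 0 0 0 0;255 -4 -31 0 0 0 0;255 -4 -31 0 0 0 0")

```text
time_s: 41.05
ee_pos: [0.4145, -0.2855, 0.2498]
tcp_rot: [0.124, -3.139, 0.001]
contact_force: [0.0, 1.0, -0.6]
gripper_width: 0.0002
gripper_force: 0.0
```

```bash
python3 - <<'E'
from h import *
s=bot.state();print(s['time_s'],s['ee_pos'])
for n,f,R in(("top",'t9.png',{'guard+tab':(148,170,20,38),'wingL':(184,198,18,24),'wingR':(246,192,18,24)}),("side",'s9.png',{'guard':(180,120,45,40),'wingL':(184,155,20,22),'wingR':(220,198,24,22)})):
    a=cv2.cvtColor(cv2.imread('pics/'+f),cv2.COLOR_BGR2GRAY).astype(int);b=cv2.cvtColor(grab(n,'f_'+f),cv2.COLOR_RGB2GRAY).astype(int)
    for k,(x,y,w,h) in R.items():
        d=abs(a-b)[y:y+h,x:x+w];print(n,k,'mean diff',d.mean().round(1),'max',d.max(),'n>30',(d>30).sum())
    if n=="top":
        for x,y,w,h in((184,198,16,22),(247,194,18,22)):
            v=np.argwhere(b[y:y+h,x:x+w]<60)[:,::-1].astype('float32');r=cv2.minAreaRect(v);print(len(v),r)
E
```

```text
41.05 [ 0.41446976 -0.28554901  0.24977124]
top guard+tab mean diff 1.2 max 5 n>30 0
top wingL mean diff 1.3 max 7 n>30 0
top wingR mean diff 1.3 max 5 n>30 0
98 ((8.5, 13.0), (16.0, 7.0), 90.0)
88 ((9.379310607910156, 9.55172348022461), (9.284768104553223, 17.826751708984375), 21.801410675048828)
side guard mean diff 4.2 max 171 n>30 22
side wingL mean diff 3.1 max 18 n>30 0
side wingR mean diff 3.5 max 15 n>30 0
```

Guard, tab and latches match the shut, turned picture pixel for pixel. The arm is clear, so I'm handing in.

```bash
python3 -c "
from station import bot
print(bot.hand_in())"
```

```text
the job is handed in; nothing more can be done
None
```

I handed the job in at about 41 s, and the hand-in call returned no verdict. The camera and both lenses (there was no flash) each sit in their own compartment, the lid is shut with both latches turned about 90°, the drier switch was pushed firmly against its on stop, and the guard is down over it.

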